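Set up the tin press: prop its guard, load a tin, try the ram

ROBOT

A 6-joint arm with a two-finger parallel gripper is mounted at the origin on a cart in front of the work surface, level with it; the furniture and walls round the work are solid. World frame = base frame: x ahead of the robot, y to its left, z up, the work surface at z = 0. Lengths are in m, angles in rad, forces in N, time in s.
With the tool pointing down it reaches from about 0.15 to 0.775 m from the base axis. Payload 6.1 kg.
Tool frame: the origin (TCP) lies on the centre line of the jaws, within the pads' length; the fingertips stand 8 mm ahead of it and the grasp point (between the pads) lies 11 mm behind it; z points along the fingers, y is the line along which they close (so a half turn about z gives the same grasp; the last joint's range is limited). The gripper opens to 85 mm and grips with 20 to 120 N. Pads are 22 mm wide; open, the fingers measure 114 mm over their backs; the gripper's body (76 mm by 85 mm) begins 54 mm behind the grasp point. The pads swing forward as they close: fully open they stand 13 mm farther back than shut.
Start: joints at [1.226, 0.126, -0.04, 1.405, 0, 1.571], TCP at [0.177, 0.494, 0.239] pointing down, gripper open.
Joint ranges: [-2.72, 2.72], [-0.95, 1.95], [-1.27, 1.35], [-1.78, 2.02], [-1.46, 1.47], [-3.14, 3.14]. Speed limits (rad/s): [2.39, 2.39, 3.01, 3.14, 3.14, 3.14].

INTERFACE

Orientations are given as a unit quaternion [w, x, y, z].
In Python, from cell import robot gives the robot as it stands.
- The arm moves only by the tool play_rows, never from a script. Its argument "series" is a list of rows, each an object of numbers: "x", "y", "z": the shift along the tool's x, y, z in units of 0.025 m (1.0 is 0.025 m); "ax", "ay", "az": the turn, a rotation vector about the tool's x, y, z in units of 5 degrees (1.0 is 5 degrees); "gripper": the opening, from 0 (shut) to 1 (fully open). A call has 1 to 20 rows; each row shifts and turns the commanded pose from where the row before left it, along the tool's axes as they then stand; what a row does not reach is not made up. A row lasts 1/8 s, in which the tool goes at most 62.5 mm and 10.7 degrees, less where a joint would pass 70% of its speed; a pose out of reach is approached as far as the arm can. A call with a number of a shift or a turn outside -1 to 1 is refused whole. A call with a gripper value outside its range is refused whole. The fingers move at their own pace and stop on an object; the grip force is fixed at half the most. Time passes only in rows, so rows that do not move let the fingers close. It gives the time, the measured TCP pose, the force, the opening and the grip force at its end, in the units of the state.
- robot.get_state(): the state, without advancing time (a new reading comes with each control period).
- robot.get_image(name): name is "scene" or "top"; returns a dict with "color" (420x560x3 uint8, red, green, blue), "z_map" (420x560 float32, m along the optical axis (not along the pixel's ray), 0 where there is no reading), "K" (3x3 intrinsics, pixels), "R" (3x3) and "t" (3): a world point X has camera coordinates R X + t. Camera axes: x right, y down, z forward; pixel columns grow to the right and rows downward; lengths in m; the calibration is good to about 2 mm. A picture is of the moment at which its call begins.
- robot.job_done(): hands the job in; it is judged then, once.
The state is a dict: "t": time; "joints": joint angles; "qvel": joint speeds; "joint_efforts": joint torques, N m; "position": TCP position; "ee_rot": TCP orientation; "wrist_force": force on the tool from outside, world axes, zero at the start; "moment": the same for the moment, N m; "opening": opening from 0.0 (shut) to 1.0 (fully open); "gripper_force": force on a finger pad.
Only numpy, scipy, OpenCV 4.12 (cv2) and the standard library are available. Lean on these libraries where they do the work, as an engineer would, in place of code of your own. Each camera call takes 0.05 s, during which the arm holds its last target. There are 200 camera calls.

TASK

The bench tin press is switched off for setting up. First lift its sliding guard by the red-gripped slotted bar and hook the bar's slot onto the catch pin so that the guard stays up by itself; next stand the short grey tin upright on the middle of the round mark on the press bed, under the ram; then push the ram's black head down to its stop and let it spring back up. Leave the guard hooked up, the tin on its mark, and all other things where they stand.

Things in the scene. Friction and masses are not known exactly. Their poses are not given: they have to be found in the camera images.
- press: Green and grey bench press, fixed, its open front at its own -x (towards the robot). Origin on the bench under the middle of the base; x to the press's back, y to its left seen from the robot, z up; all mm figures are in this frame. Base plate 150 (x) by 216 (y), 12 thick, centred. Side walls at |y| 90 to 98, back wall at x 57 to 65, both up to the hood.
- bed_mark (a point): Centre of the round mark (68 diameter, flat) on the press bed, on top of the 12 mm base plate, at [-4, 0, 12] in the press frame, straight under the ram.
- catch_pin (a point): Steel catch pin, fixed, 10 diameter, level along the press's y from y 52 to its bracket on the left rail (bracket y 92 to 98, x -78 to -38, z 261 to 297). The point is at [-65, 66, 279], where the bar's slot meets the pin.
- guard (a joint): Height of the guard above its lowest position, m: 0 shut, stop at 0.192, about 0.161 when hooked. Yellow frame with a clear pane, 180 wide, 125 high, 8 thick, at x = -44 of the press frame; its lower edge is at z = 20 mm + travel. It slides straight up and down, weighs 0.57 kg with the bar and falls when not held.
- guard_bar (a joint): Lean of the slotted bar about its pivot on the guard, rad: 0 = upright, positive = leaning out of the press's front towards -x (range -0.05 to 0.8). The pivot is stiff: the bar stays at whatever lean it is left.
- bar_pivot (a point): Pivot of the bar, at [-64, 66, 25 + guard travel] in the press frame; pivot axis along y. The point's z axis runs along the bar towards the grip, its x axis to the bar's back edge (the press side). Steel strap 30 wide (x), 8 thick (y). To hook: raise the guard to 0.184 with the bar leaning out, swing the bar upright so that the pin enters the slot's mouth, then lower about 23.
- bar_grip (a point): Middle of the red grip at the bar's upper end, 137 from the pivot along the bar; grip 24 (x) by 26 (y) by 54 (along the bar). Axes as for bar_pivot. Pinch it across y, tool along the bar.
- ram (a joint): Travel of the spring ram downwards, m: 0 = up, 0.060 = down on its stop. Pushing takes about 4 N at first and 11 N at the stop; it springs back when let go.
- ram_head (a point): Centre of the flat top of the ram's black push head, 42 across the flat, 309 above the bench when up, 249 when down, on the axis of the bed mark. Below the hood hangs the ram's rod (13 diameter) with a rubber foot, 26 diameter, whose underside is 137 above the bench when up and stops 3 above the tin's lid.
- grey_tin: The tin to load: short, light grey with a grey push-on lid (fixed), 63 diameter, 62 high, 0.06 to 0.12 kg, standing upright; origin at the centre of its underside.
- black_tin: Bystander: tall black tin with a grey lid, 67 diameter, 85 high; origin at the centre of its underside.
- green_tin: Bystander: tall green tin with a grey lid, 67 diameter, 85 high; origin at the centre of its underside.
- wood_tamper: Bystander: coffee tamper with a wooden handle, 58 diameter, 82 high; origin at the centre of its underside.
- hood_front (a point): Lower front edge of the hood, at [-37, 0, 165]; the hood covers the chamber over x -37 to 65, z 165 to 180, between the side walls. The only way in is from the front, under the raised guard, with the tool tilted about 40 to 45 degrees so that the gripper leans back towards the robot.
- left_rail_top (a point): Top centre of the left guard rail at [-44, 100, 300]: the two rails are upright aluminium posts at x -51 to -37, |y| 92 to 108, from the base up to z 300.
- bar_slot_end (a point): Closed upper end of the bar's J-shaped slot, 98 from the pivot along the bar. Distances from the pivot: the mouth, open at the back edge, is 60 to 80; inside, the slot is 13 wide (x -7 to +6) and rises from the mouth to 98; a nose on the back edge (80 to 98) then hangs behind the pin and keeps it in. Axes as for bar_pivot.
- sieve_4: Furniture, fixed: top sieve of a stack of four round grey steel sieve bowls on the bench left of the tins. Origin on the stack's axis, 69 above the bench; the stack is widest at the top rim: radius 153, top 173 above the bench.

How it is judged:
On the way, in this order (a step that is already met when the one before it is completed fails the run):
1. the guard hangs up on the catch pin by its bar, let go by the robot (value of joint guard between 0.153 and 0.168 m and value of joint guard_bar below 0.08 rad and contact force between the fingers and guard_bar below 0.2 N), for 0.3 s.
2. the grey tin stands let go on the round mark (horizontal distance between grey_tin and bed_mark below 0.015 m and z of grey_tin in the frame of bed_mark below 0.004 m and angle between grey_tin's own z axis and vertical below 0.08 rad and contact force between the fingers and grey_tin below 0.2 N), for 0.2 s.
3. the ram is down on its stop (value of joint ram above 0.055 m), for 0.05 s.
At the end, for the whole second after the job is handed in: The guard hangs by its bar on the catch pin (0.153 to 0.168 m up, bar upright within 0.08 rad), the grey tin stands upright at rest on the bed within 15 mm of the middle of the mark, and the ram, once pushed to within 5 mm of its stop, is back up within 6 mm (value of joint guard between 0.153 and 0.168 m and value of joint guard_bar below 0.08 rad and horizontal distance between grey_tin and bed_mark below 0.015 m and z of grey_tin in the frame of bed_mark below 0.004 m and angle between grey_tin's own z axis and vertical below 0.08 rad and linear speed of grey_tin below 0.02 m/s and value of joint ram below 0.006 m); the robot touches nothing.
It fails at once if the black tin is pushed more than 30 mm or tipped over (distance of black_tin from where it was at the start of the episode above 0.03 m or angle between black_tin's own z axis and vertical above 0.5 rad).
It fails at once if the green tin is pushed more than 30 mm or tipped over (distance of green_tin from where it was at the start of the episode above 0.03 m or angle between green_tin's own z axis and vertical above 0.5 rad).
It fails at once if the tamper is pushed more than 30 mm or tipped over (distance of wood_tamper from where it was at the start of the episode above 0.03 m or angle between wood_tamper's own z axis and vertical above 0.5 rad).
It also fails if it takes over 61 s, if anything falls off the work surface, if the arm or the gripper's body presses on something with over 40 N, if the wrist force passes 120 N, or if a joint passes its speed limit or range.

## Working session

There is one attempt and no reset: what is moved stays moved. The work goes in short steps, Python scripts to look and compute and a tool call to move; the robot and the scene stay as the last step left them, time stands still between calls to the robot, and variables do not carry over. Pictures are saved under pics/ and viewed, at most 10 in all, crops included, and the job is handed in when it is done.

Besides the shell and the picture viewer there is one more tool, called after "Emit:" as name(argument=value, ...) on one line, values as JSON. play_rows: Moves the arm, as the interface text tells. Its arguments: {"type":"object","properties":{"series":{"type":"array"}},"required":["series"]}

```bash
mkdir -p pics; ls; python3 - <<'E'
from cell import robot
import cv2,numpy as np
s=robot.get_state();print({k:np.round(v,3).tolist() for k,v in s.items()})
for n in("scene","top"):
    d=robot.get_image(n);cv2.imwrite(f"pics/{n}0.png",d["color"][:,:,::-1]);np.savez(f"{n}0.npz",**d)
    print(n,d["K"].round(1).tolist(),(-d["R"].T@d["t"]).round(3),d["R"].round(3).tolist())
E
```

```text
pics
{'t': 0.0, 'joints': [1.226, 0.126, -0.041, 1.405, 0.0, 1.571], 'qvel': [0.0, -0.001, 0.0, 0.001, -0.0, 0.0], 'joint_efforts': [-0.002, -43.592, 35.292, 0.017, -0.0, 0.0], 'position': [0.177, 0.494, 0.239], 'ee_rot': [-0.0, 0.172, 0.985, -0.001], 'wrist_force': [-0.054, -0.73, -0.349], 'moment': [0.017, 0.051, -0.003], 'gripper_force': 0.0, 'opening': 0.998}
scene [[446.2, 0.0, 279.5], [0.0, 446.2, 204.1], [0.0, 0.0, 1.0]] [ 0.199 -0.553  0.766] [[0.881, -0.473, -0.02], [-0.282, -0.491, -0.825], [0.38, 0.732, -0.565]]
top [[399.1, 0.0, 284.4], [0.0, 399.1, 214.7], [0.0, 0.0, 1.0]] [0.4   0.134 1.246] [[-0.021, -1.0, -0.01], [-0.989, 0.022, -0.147], [0.147, 0.007, -0.989]]
```

View pics/scene0.png

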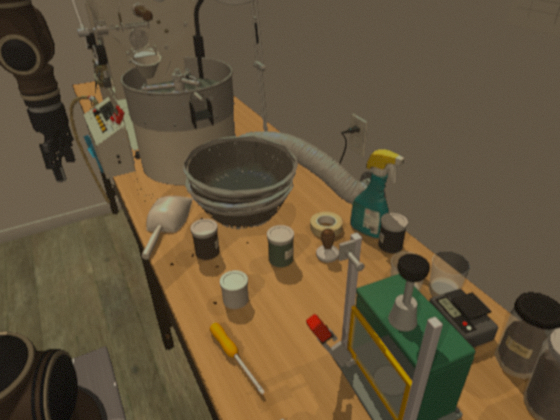

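View pics/top0.png

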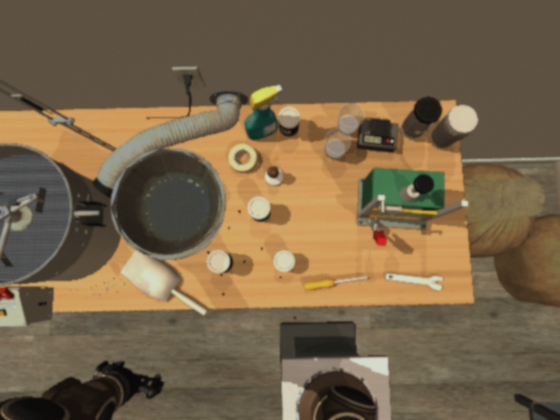

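The scene view shows the grey tin at (235,288), black (205,238), green (281,245), the tamper (328,245), the red grip (318,327), the ram head (413,267) and rail tops (350,248) and (430,325). The top view shows the grey tin at (284,261), the grip (380,238), the ram head (424,184) and rails (378,203) and (455,210).

```bash
cat > h.py <<'E'
import numpy as np,cv2
def load(n): return dict(np.load(n))
def cloud(d):
    v,u=np.mgrid[:420,:560]; z=d["z_map"]; K=d["K"]
    c=np.stack([(u-K[0,2])/K[0,0]*z,(v-K[1,2])/K[1,1]*z,z],-1)
    P=(c-d["t"])@d["R"]; P[z==0]=np.nan; return P
def blobs(m,P,mn=8):
    n,l,s,c=cv2.connectedComponentsWithStats(m.astype(np.uint8))
    for i in range(1,n):
        if s[i,4]>=mn:
            q=P[l==i]; print(s[i].tolist(),c[i].round(1),'mean',np.nanmean(q,0).round(4),'min',np.nanmin(q,0).round(3),'max',np.nanmax(q,0).round(3))
E
python3 - <<'E'
from h import *
for n in("scene0","top0"):
    d=load(n+".npz");P=cloud(d);z=P[...,2]
    x,y=P[...,0],P[...,1]
    reg=(x>.25)&(x<.75)&(y<.1)&(y>-.5)
    print(n,"rails/head");blobs(reg&(z>.292)&(z<.32),P)
    print("tins");r=(x>.2)&(x<.7)&(y>-.05)&(y<.4)
    for a,b in((.055,.068),(.076,.092)): print(a);blobs(r&(z>a)&(z<b),P,60)
    h=cv2.cvtColor(d["color"],cv2.COLOR_RGB2HSV)
    red=((h[...,0]<8)|(h[...,0]>172))&(h[...,1]>170)&(h[...,2]>90)&(x>.2)&(y<.1)
    print("red");blobs(red,P)
    g=(abs(h[...,0].astype(int)-75)<15)&(h[...,1]>120)&(abs(z-.18)<.006)&(y<0)
    print("hood");blobs(g,P,50)
    if g.sum()>100:
        print(cv2.minAreaRect(P[g][:,:2].astype(np.float32)))
E
```

```text
scene0 rails/head
[339, 233, 23, 15, 137] [351.9 240.2] mean [ 0.568  -0.0988  0.297 ] min [ 0.544 -0.105  0.292] max [ 0.585 -0.088  0.302]
[397, 254, 33, 27, 715] [413.1 267. ] mean [ 0.6032 -0.2039  0.3057] min [ 0.584 -0.223  0.292] max [ 0.631 -0.176  0.311]
[427, 317, 16, 15, 151] [434.2 324.1] mean [ 0.5581 -0.2959  0.2979] min [ 0.552 -0.303  0.292] max [ 0.567 -0.287  0.302]
tins
0.055
[213, 208, 65, 14, 148] [244.4 217.1] mean [0.5615 0.3511 0.0616] min [0.49  0.329 0.055] max [0.659 0.4   0.068]
[193, 232, 25, 13, 104] [205.5 240.2] mean [0.4355 0.3106 0.0613] min [0.409 0.3   0.055] max [0.473 0.334 0.068]
[268, 242, 25, 10, 99] [279.6 247.5] mean [0.5837 0.1934 0.0615] min [0.565 0.181 0.055] max [0.618 0.222 0.068]
[220, 271, 28, 23, 495] [233.4 281.5] mean [0.4386 0.1414 0.061 ] min [0.408 0.11  0.055] max [0.47  0.174 0.066]
0.076
[207, 198, 80, 20, 236] [246.4 211.9] mean [0.5639 0.3399 0.0848] min [0.476 0.316 0.076] max [0.687 0.4   0.092]
[191, 219, 27, 20, 406] [203.6 228.4] mean [0.4405 0.3301 0.0838] min [0.408 0.299 0.076] max [0.474 0.368 0.089]
[267, 226, 27
[... 755 characters left out ...]
, 22, 357] [283.9 260.5] mean [0.4401 0.1462 0.0624] min [0.409 0.116 0.056] max [0.471 0.175 0.068]
0.076
[197, 179, 15, 52, 476] [202.7 204.8] mean [0.6083 0.3828 0.0841] min [0.533 0.357 0.076] max [0.685 0.4   0.092]
[248, 196, 22, 23, 405] [258.5 207.2] mean [0.5973 0.2174 0.0851] min [0.565 0.186 0.076] max [0.631 0.249 0.092]
[207, 250, 23, 23, 428] [218.  260.9] mean [0.4421 0.3366 0.0855] min [0.41  0.304 0.076] max [0.474 0.369 0.091]
red
[386, 139, 3, 4, 10] [387.2 140.5] mean [ 0.805  -0.1834  0.0469] min [ 0.801 -0.186  0.042] max [ 0.81  -0.179  0.051]
[374, 232, 12, 14, 137] [379.7 238.2] mean [ 0.4914 -0.1165  0.1611] min [ 0.472 -0.154 -0.003] max [ 0.511 -0.106  0.178]
hood
```

```bash
python3 - <<'E'
import cv2
t=cv2.imread("pics/top0.png")[150:260,340:480];s=cv2.imread("pics/scene0.png")[220:420,280:480]
a=cv2.resize(t,None,fx=3,fy=3,interpolation=cv2.INTER_CUBIC);b=cv2.resize(s,None,fx=1.65,fy=1.65,interpolation=cv2.INTER_CUBIC)
cv2.imwrite("pics/c1.png",cv2.hconcat([a,b]))
E
```

```text
(no output)
```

View pics/c1.png

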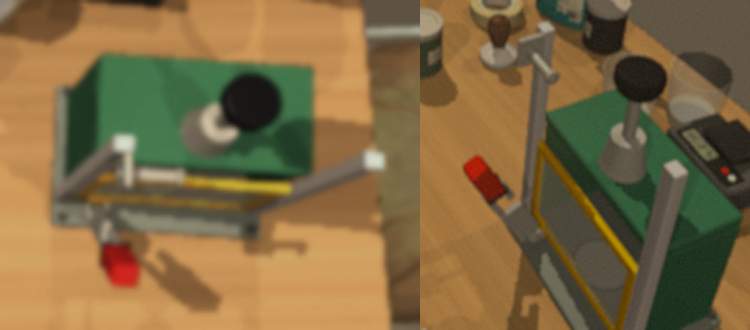

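```bash
cat >> h.py <<'E'
from scipy.spatial.transform import Rotation as Rn
from scipy.linalg import logm,expm
def ray(d,uv,z):
    w=d["R"].T@np.linalg.inv(d["K"])@np.array([uv[0],uv[1],1.]); o=-d["R"].T@d["t"]
    return o+w*(z-o[2])/w[2]
def T(p,R):
    M=np.eye(4);M[:3,:3]=R;M[:3,3]=p;return M
def cur():
    from cell import robot
    s=robot.get_state();q=s["ee_rot"];return T(s["position"],Rn.from_quat([q[1],q[2],q[3],q[0]]).as_matrix()),s
def tool(az,tilt):  # closing axis horizontal at az+90deg, fingers tilted forward along az by tilt (rad)
    f=np.array([np.cos(az),np.sin(az),0]);y=np.array([-np.sin(az),np.cos(az),0])
    z=np.sin(tilt)*f-np.cos(tilt)*np.array([0,0,1]); return np.stack([np.cross(y,z),y,z],1)
def plan(A,B,n=None,name=''):
    L=np.real(logm(np.linalg.inv(A)@B)); rot=np.linalg.norm([L[2,1],L[0,2],L[1,0]]); 
    n=n or int(max(np.ceil(np.degrees(rot)/5-1e-3),np.ceil(np.linalg.norm(L[:3,3])/.025-1e-3),1))
    S=expm(L/n); r=Rn.from_matrix(S[:3,:3]).as_rotvec(degrees=True)/5
    print(name,n,'rows xyz',(S[:3,3]/.025).round(3),'a',r.round(3))
E
python3 - <<'E'
from h import *
t=load("top0.npz");s=load("scene0.npz")
for n,d in(("t",t),("s",s)):
    P=cloud(d);g=cv2.cvtColor(d["color"],cv2.COLOR_RGB2GRAY)
    x,y,z=[P[...,i] for i in range(3)]
    m=(g<45)&(x>.57)&(x<.65)&(y>-.24)&(y<-.15)&(z>.29)
    c,(a,b),th=cv2.fitEllipse(max(cv2.findContours(m.astype(np.uint8),0,1)[0],key=len));print(n,"head",c,a,b,ray(d,c,.305))
    for lo,hi in((-.32,-.27),(-.115,-.08)):
        m=(z>.2965)&(z<.306)&(y>lo)&(y<hi)&(x>.54)&(x<.6)&(g>110)
        q=P[m][:,:2].astype(np.float32);print(len(q),cv2.minAreaRect(q),q.mean(0))
print('left top px',ray(t,(381,197.7),.3),'right',ray(t,(464.5,203.3),.3))
A,_=cur()
for p in((.177,.494),):print(A.round(3).tolist())
E
```

```text
t head (423.19622802734375, 183.8037872314453) 18.00978660583496 18.30377960205078 [ 0.60769331 -0.19496511  0.305     ]
39 ((0.5606510639190674, -0.2914891242980957), (0.014508343301713467, 0.012551863677799702), 84.85538482666016) [ 0.56041855 -0.29112732]
54 ((0.5642520785331726, -0.09318739175796509), (0.03974628821015358, 0.014915152452886105), 0.8223732113838196) [ 0.57248366 -0.09389438]
s head (412.8053894042969, 267.56451416015625) 25.79083251953125 30.875125885009766 [ 0.60248754 -0.20432335  0.305     ]
94 ((0.5603070855140686, -0.2950359582901001), (0.015510779805481434, 0.01394027378410101), 83.8353042602539) [ 0.559563   -0.29489133]
66 ((0.5653038620948792, -0.09548892080783844), (0.04029868170619011, 0.014589793980121613), 1.111726999282837) [ 0.57223564 -0.09667079]
left top px [ 0.57704141 -0.09313647  0.3       ] right [ 0.55878515 -0.29181602  0.3       ]
[[-0.941, 0.338, -0.0, 0.177], [0.338, 0.941, -0.001, 0.494], [-0.0, -0.001, -1.0, 0.239], [0.0, 0.0, 0.0, 1.0]]
```

Emit:
play_rows(series=[{"az": -1, "gripper": 1}, {"az": -1, "gripper": 1}])

```text
validation failed for argument at $.se...
```

```bash
python3 -c "
from h import *
A,s=cur();print(np.round(s['joints'],3),A.round(3).tolist())"
```

```text
[ 1.226  0.126 -0.04   1.405 -0.     1.571] [[-0.941, 0.338, -0.0, 0.177], [0.338, 0.941, -0.001, 0.494], [-0.0, -0.001, -1.0, 0.239], [0.0, 0.0, 0.0, 1.0]]
```

Emit:
play_rows(series=[{"x": 0, "y": 0, "z": 0, "ax": 0, "ay": 0, "az": -1, "gripper": 1}, {"x": 0, "y": 0, "z": 0, "ax": 0, "ay": 0, "az": -1, "gripper": 1}])

```text
t: 0.35
position: [0.1774, 0.4939, 0.2388]
ee_rot: [-0.0, 0.084, 0.996, -0.0]
wrist_force: [-0.1, 0.2, -0.0]
opening: 1.003
gripper_force: 0.0
```

```bash
cat >> h.py <<'E'
PSI=np.radians(-5.2); O=np.array([.612,-.198,0]); RP=Rn.from_euler('z',PSI).as_matrix()
def press(x,y,z): return O+RP@np.array([x,y,z])/1000
def tcp(g,R,off=.011): return g+R[:,2]*off   # TCP from grasp point
def bar(L,trav,dist=145):
    p=press(-64-dist*np.sin(L),66,25+trav+dist*np.cos(L));R=tool(PSI,L);return T(tcp(p,R),R)
E
python3 - <<'E'
from h import *
A,s=cur();print(np.round(s['joints'],3),A.round(3).tolist())
t=load("top0.npz");sc=load("scene0.npz")
# bar lean from red pixels: angle of points in press frame
for d in(t,sc):
    P=cloud(d);h=cv2.cvtColor(d["color"],cv2.COLOR_RGB2HSV);x,y,z=[P[...,i] for i in range(3)]
    m=((h[...,0]<8)|(h[...,0]>172))&(h[...,1]>150)&(x>.45)&(x<.53)&(y<-.08)&(y>-.16)&(z>.1)
    q=(P[m]-O)@RP*1000-[-64,66,25]
    r=np.hypot(q[:,0],q[:,2]);a=np.arctan2(-q[:,0],q[:,2])
    print(len(q),'y',np.percentile(q[:,1],[2,50,98]).round(1),'r',np.percentile(r,[2,50,98]).round(1),'lean',np.percentile(a,[2,50,98]).round(3))
    k=(r>161)
    if k.sum()>5: print('top face pts',k.sum(),q[k].mean(0).round(1),a[k].min().round(3),a[k].max().round(3))
E
```

```text
[ 1.226  0.126 -0.04   1.405  0.     1.393] [[-0.986, 0.167, -0.0, 0.177], [0.167, 0.986, -0.001, 0.494], [0.0, -0.001, -1.0, 0.239], [0.0, 0.0, 0.0, 1.0]]
139 y [-8.1  5.  14.4] r [117.3 158.8 166.9] lean [0.362 0.418 0.524]
top face pts 61 [-71.6   1.5 147. ] 0.387 0.524
352 y [-14.8 -12.4   7.9] r [115.6 155.1 164.9] lean [0.38  0.46  0.534]
top face pts 133 [-73.1  -2.8 145.5] 0.398 0.532
```

```bash
python3 - <<'E'
from h import *
A,s=cur();B=bar(.455,0,225);C=bar(.455,0,145)
print(B[:3,3].round(3),C[:3,3].round(3))
L=np.real(logm(np.linalg.inv(A)@B));print((A@expm(L/2))[:3,3])
plan(A,B);plan(B,C)
E
```

```text
[ 0.461 -0.118  0.217] [ 0.496 -0.121  0.145]
[0.31194243 0.1854238  0.20753447]
 28 rows xyz [-0.501 -0.814  0.141] a [-0.008 -0.186 -0.031]
 4 rows xyz [0.  0.  0.8] a [-0. -0.  0.]
```

Emit:
play_rows(series=[{"x": -0.5, "y": -0.815, "z": 0.14, "ax": -0.01, "ay": -0.186, "az": -0.03, "gripper": 1}, {"x": -0.5, "y": -0.815, "z": 0.14, "ax": -0.01, "ay": -0.186, "az": -0.03, "gripper": 1}, {"x": -0.5, "y": -0.815, "z": 0.14, "ax": -0.01, "ay": -0.186, "az": -0.03, "gripper": 1}, {"x": -0.5, "y": -0.815, "z": 0.14, "ax": -0.01, "ay": -0.186, "az": -0.03, "gripper": 1}, {"x": -0.5, "y": -0.815, "z": 0.14, "ax": -0.01, "ay": -0.186, "az": -0.03, "gripper": 1}, {"x": -0.5, "y": -0.815, "z": 0.14, "ax": -0.01, "ay": -0.186, "az": -0.03, "gripper": 1}, {"x": -0.5, "y": -0.815, "z": 0.14, "ax": -0.01, "ay": -0.186, "az": -0.03, "gripper": 1}, {"x": -0.5, "y": -0.815, "z": 0.14, "ax": -0.01, "ay": -0.186, "az": -0.03, "gripper": 1}, {"x": -0.5, "y": -0.815, "z": 0.14, "ax": -0.01, "ay": -0.186, "az": -0.03, "gripper": 1}, {"x": -0.5, "y": -0.815, "z": 0.14, "ax": -0.01, "ay": -0.186, "az": -0.03, "gripper": 1}, {"x": -0.5, "y": -0.815, "z": 0.14, "ax": -0.01, "ay": -0.186, "az": -0.03, "gripper": 1}, {"x": -0.5, "y": -0.815, "z": 0.14, "ax": -0.01, "ay": -0.186, "az": -0.03, "gripper": 1}, {"x": -0.5, "y": -0.815, "z": 0.14, "ax": -0.01, "ay": -0.186, "az": -0.03, "gripper": 1}, {"x": -0.5, "y": -0.815, "z": 0.14, "ax": -0.01, "ay": -0.186, "az": -0.03, "gripper": 1}, {"x": -0.5, "y": -0.815, "z": 0.14, "ax": -0.01, "ay": -0.186, "az": -0.03, "gripper": 1}, {"x": -0.5, "y": -0.815, "z": 0.14, "ax": -0.01, "ay": -0.186, "az": -0.03, "gripper": 1}, {"x": -0.5, "y": -0.815, "z": 0.14, "ax": -0.01, "ay": -0.186, "az": -0.03, "gripper": 1}, {"x": -0.5, "y": -0.815, "z": 0.14, "ax": -0.01, "ay": -0.186, "az": -0.03, "gripper": 1}, {"x": -0.5, "y": -0.815, "z": 0.14, "ax": -0.01, "ay": -0.186, "az": -0.03, "gripper": 1}, {"x": -0.5, "y": -0.815, "z": 0.14, "ax": -0.01, "ay": -0.186, "az": -0.03, "gripper": 1}])

```text
t: 2.85
position: [0.3726, 0.0532, 0.2061]
ee_rot: [0.162, 0.058, 0.985, -0.005]
wrist_force: [-0.4, 0.8, 0.8]
opening: 1.004
gripper_force: 0.0
```

Emit:
play_rows(series=[{"x": -0.5, "y": -0.815, "z": 0.14, "ax": -0.01, "ay": -0.186, "az": -0.03, "gripper": 1}, {"x": -0.5, "y": -0.815, "z": 0.14, "ax": -0.01, "ay": -0.186, "az": -0.03, "gripper": 1}, {"x": -0.5, "y": -0.815, "z": 0.14, "ax": -0.01, "ay": -0.186, "az": -0.03, "gripper": 1}, {"x": -0.5, "y": -0.815, "z": 0.14, "ax": -0.01, "ay": -0.186, "az": -0.03, "gripper": 1}, {"x": -0.5, "y": -0.815, "z": 0.14, "ax": -0.01, "ay": -0.186, "az": -0.03, "gripper": 1}, {"x": -0.5, "y": -0.815, "z": 0.14, "ax": -0.01, "ay": -0.186, "az": -0.03, "gripper": 1}, {"x": -0.5, "y": -0.815, "z": 0.14, "ax": -0.01, "ay": -0.186, "az": -0.03, "gripper": 1}, {"x": -0.5, "y": -0.815, "z": 0.14, "ax": -0.01, "ay": -0.186, "az": -0.03, "gripper": 1}, {"x": 0, "y": 0, "z": 0, "ax": 0, "ay": 0, "az": 0, "gripper": 1}])

```text
t: 3.98
position: [0.4578, -0.1201, 0.2158]
ee_rot: [0.225, 0.048, 0.973, -0.007]
wrist_force: [-0.5, 1.1, -0.6]
opening: 0.996
gripper_force: 0.0
```

```bash
python3 - <<'E'
from h import *
from cell import robot
A,s=cur();B=bar(.455,0,225);C=bar(.455,0,145);print(np.round(s['joints'],3),A[:3,3])
plan(A,C,4)
a=robot.get_image("scene")["color"][200:400,220:480];b=robot.get_image("top")["color"][150:300,310:480]
f=lambda i:cv2.resize(i,(400,300),interpolation=cv2.INTER_CUBIC)[:,:,::-1]
cv2.imwrite("pics/c2.png",cv2.hconcat([f(a),f(b)]))
E
```

```text
[-0.319 -0.326 -0.586  0.869  0.104 -0.198] [ 0.45775814 -0.12006041  0.21578749]
 4 rows xyz [-0.03   0.022  0.799] a [ 0.012 -0.003 -0.024]
```

View pics/c2.png

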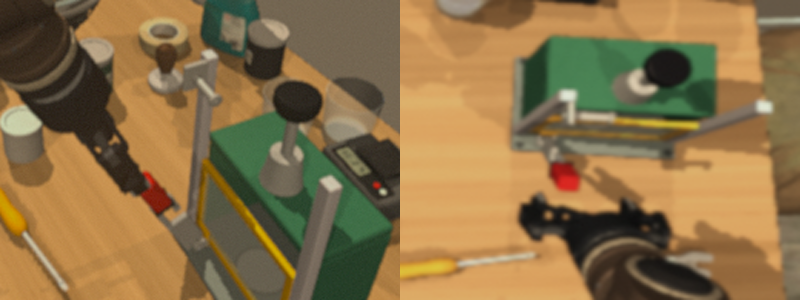

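The gripper is lined up with the red grip, which sits just ahead of the fingers at (155,190) in the left crop and (565,175) in the right crop. I'll go in and close.

Emit:
play_rows(series=[{"x": -0.03, "y": 0.02, "z": 0.8, "ax": 0, "ay": 0, "az": -0.02, "gripper": 1}, {"x": -0.03, "y": 0.02, "z": 0.8, "ax": 0, "ay": 0, "az": -0.02, "gripper": 1}, {"x": -0.03, "y": 0.02, "z": 0.8, "ax": 0, "ay": 0, "az": -0.02, "gripper": 1}, {"x": -0.03, "y": 0.02, "z": 0.8, "ax": 0, "ay": 0, "az": -0.02, "gripper": 1}, {"x": 0, "y": 0, "z": 0, "ax": 0, "ay": 0, "az": 0, "gripper": 0}, {"x": 0, "y": 0, "z": 0, "ax": 0, "ay": 0, "az": 0, "gripper": 0}, {"x": 0, "y": 0, "z": 0, "ax": 0, "ay": 0, "az": 0, "gripper": 0}, {"x": 0, "y": 0, "z": 0, "ax": 0, "ay": 0, "az": 0, "gripper": 0}, {"x": 0, "y": 0, "z": 0, "ax": 0, "ay": 0, "az": 0, "gripper": 0}, {"x": 0, "y": 0, "z": 0, "ax": 0, "ay": 0, "az": 0, "gripper": 0}])

```text
t: 5.32
position: [0.496, -0.1216, 0.1473]
ee_rot: [0.226, 0.044, 0.973, -0.01]
wrist_force: [-2.5, -5.2, 5.0]
opening: 0.292
gripper_force: 59.8
```

```bash
python3 - <<'E'
from h import *
A,s=cur();print(np.round(s['joints'],3),s['opening'],s['gripper_force'],s['wrist_force'].round(1) if hasattr(s['wrist_force'],'round') else s['wrist_force'])
C=bar(.455,0);print((A[:3,3]-C[:3,3])*1000)
up=A.copy();up[2,3]+=.184
plan(A,up)
# swing about the pivot, keep pivot fixed
pv=press(-64,66,25+184);
W=T(pv,RP);q=T([0,0,0],Rn.from_euler('y',.455).as_matrix())
plan(up,W@q@np.linalg.inv(W)@up,8,'swing')
E
```

```text
[-0.29  -0.228 -0.673  0.677  0.089 -0.18 ] 0.2924318170777547 59.78351712226868 [-2.5 -5.2  5. ]
[ 0.38602661 -0.48118301  1.96239655]
 8 rows xyz [-0.406  0.001 -0.826] a [ 0. -0.  0.]
swing 8 rows xyz [-0.308 -0.     0.012] a [-0.     0.652  0.001]
```

Emit:
play_rows(series=[{"x": -0.2, "y": 0, "z": -0.41, "ax": 0, "ay": 0, "az": 0, "gripper": 0}, {"x": -0.4, "y": 0, "z": -0.82, "ax": 0, "ay": 0, "az": 0, "gripper": 0}, {"x": -0.406, "y": 0, "z": -0.826, "ax": 0, "ay": 0, "az": 0, "gripper": 0}, {"x": -0.406, "y": 0, "z": -0.826, "ax": 0, "ay": 0, "az": 0, "gripper": 0}, {"x": -0.406, "y": 0, "z": -0.826, "ax": 0, "ay": 0, "az": 0, "gripper": 0}, {"x": -0.406, "y": 0, "z": -0.826, "ax": 0, "ay": 0, "az": 0, "gripper": 0}, {"x": -0.406, "y": 0, "z": -0.826, "ax": 0, "ay": 0, "az": 0, "gripper": 0}, {"x": -0.406, "y": 0, "z": -0.826, "ax": 0, "ay": 0, "az": 0, "gripper": 0}, {"x": -0.2, "y": 0, "z": -0.41, "ax": 0, "ay": 0, "az": 0, "gripper": 0}, {"x": 0, "y": 0, "z": 0, "ax": 0, "ay": 0, "az": 0, "gripper": 0}, {"x": 0, "y": 0, "z": 0, "ax": 0, "ay": 0, "az": 0, "gripper": 0}])

```text
t: 6.7
position: [0.4958, -0.1216, 0.3286]
ee_rot: [0.225, 0.044, 0.973, -0.009]
wrist_force: [3.1, -5.1, -4.4]
opening: 0.295
gripper_force: 60.2
```

```bash
python3 - <<'E'
from h import *
from cell import robot
A,s=cur();print(np.round(s['joints'],3))
C=bar(.455,.0);C=bar(.455,184.);print('err mm',(A[:3,3]-C[:3,3])*1000,'tilt',np.arcsin(A[:3,2]@RP[:,0]))
a=robot.get_image("scene");b=robot.get_image("top");np.savez("scene1.npz",**a)
f=lambda i:cv2.resize(i,(400,300),interpolation=cv2.INTER_CUBIC)[:,:,::-1]
cv2.imwrite("pics/c3.png",cv2.hconcat([f(a["color"][200:380,260:500]),f(b["color"][120:280,330:480])]))
E
```

```text
[-0.292 -0.25  -0.289  1.087  0.091 -0.182]
err mm [ 0.19711093 -0.49494753 -0.79637981] tilt 0.4541943249793994
```

View pics/c3.png

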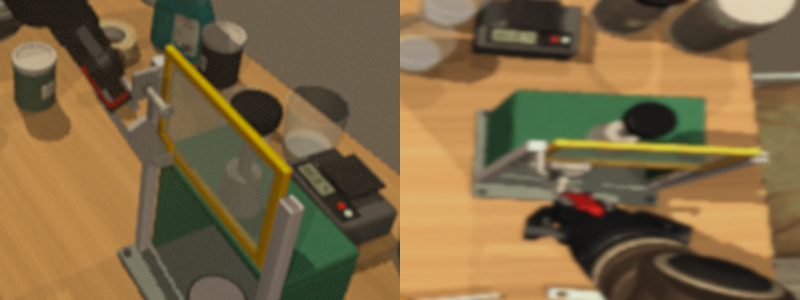

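Guard is up; the bar leans out with its slot left of the pin at about (155,95) in the left crop. Measured lift is 181.3 mm, so I'll add 2.5 mm and swing.

Emit:
play_rows(series=[{"x": -0.044, "y": 0, "z": -0.09, "ax": 0, "ay": 0, "az": 0, "gripper": 0}, {"x": 0, "y": 0, "z": 0, "ax": 0, "ay": 0, "az": 0, "gripper": 0}, {"x": -0.308, "y": 0, "z": 0.012, "ax": 0, "ay": 0.652, "az": 0, "gripper": 0}, {"x": -0.308, "y": 0, "z": 0.012, "ax": 0, "ay": 0.652, "az": 0, "gripper": 0}, {"x": -0.308, "y": 0, "z": 0.012, "ax": 0, "ay": 0.652, "az": 0, "gripper": 0}, {"x": -0.308, "y": 0, "z": 0.012, "ax": 0, "ay": 0.652, "az": 0, "gripper": 0}, {"x": 0, "y": 0, "z": 0, "ax": 0, "ay": 0, "az": 0, "gripper": 0}])

```text
t: 7.68
position: [0.5255, -0.1244, 0.3399]
ee_rot: [0.111, 0.044, 0.993, -0.004]
wrist_force: [1.7, -6.0, -6.2]
opening: 0.293
gripper_force: 60.3
```

```bash
cat > chk.py <<'E'
from h import *
A,s=cur();Z=A[:3,2]
tilt=np.arcsin(Z@RP[:,0])
# pivot implied by rigid grip: 145+... dist from initial grasp (TCP 134mm+2.0*cos from pivot)
pv=RP.T@(A[:3,3]+Z*.1358-O)*1000
print('tilt',tilt.round(3),'implied pivot',pv.round(1),'travel',(pv[2]-25).round(1),'F',np.round(s['wrist_force'],1),'M',np.round(s['moment'],2),s['opening'])
E
python3 chk.py
```

```text
tilt 0.223 implied pivot [-62.8  65.9 207.4] travel 182.4 F [ 1.7 -6.  -6.2] M [-1.17  0.26 -0.3 ] 0.29346307500926694
```

Emit:
play_rows(series=[{"x": -0.308, "y": 0, "z": -0.01, "ax": 0, "ay": 0.652, "az": 0, "gripper": 0}, {"x": -0.308, "y": 0, "z": -0.01, "ax": 0, "ay": 0.652, "az": 0, "gripper": 0}, {"x": -0.308, "y": 0, "z": 0, "ax": 0, "ay": 0.652, "az": 0, "gripper": 0}, {"x": -0.308, "y": 0, "z": 0, "ax": 0, "ay": 0.652, "az": 0, "gripper": 0}, {"x": 0, "y": 0, "z": 0, "ax": 0, "ay": 0, "az": 0, "gripper": 0}, {"x": 0, "y": 0, "z": 0, "ax": 0, "ay": 0, "az": 0, "gripper": 0}])

```text
t: 8.43
position: [0.5552, -0.1271, 0.345]
ee_rot: [-0.001, 0.044, 0.999, 0.001]
wrist_force: [-0.1, -4.7, -6.1]
opening: 0.3
gripper_force: 60.2
```

```bash
python3 chk.py; python3 - <<'E'
from h import *
from cell import robot
a=robot.get_image("scene")["color"][190:310,300:460]
cv2.imwrite("pics/c4.png",cv2.resize(a,(800,600),interpolation=cv2.INTER_CUBIC)[:,:,::-1])
E
```

```text
tilt -0.003 implied pivot [-63.4  65.9 209.2] travel 184.2 F [-0.1 -4.7 -6.1] M [-1.27  0.02 -0.13] 0.30014047892978674
```

View pics/c4.png

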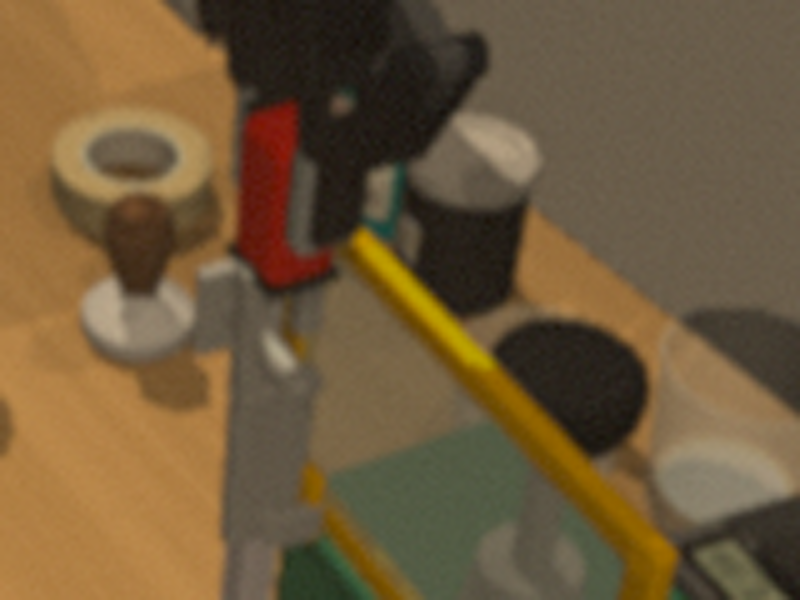

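The bar is upright and the pin end shows at (280,355), inside the slot's mouth. Now lowering.

Emit:
play_rows(series=[{"x": 0, "y": 0, "z": 0.2, "ax": 0, "ay": 0, "az": 0, "gripper": 0}, {"x": 0, "y": 0, "z": 0.2, "ax": 0, "ay": 0, "az": 0, "gripper": 0}, {"x": 0, "y": 0, "z": 0.2, "ax": 0, "ay": 0, "az": 0, "gripper": 0}, {"x": 0, "y": 0, "z": 0.2, "ax": 0, "ay": 0, "az": 0, "gripper": 0}, {"x": 0, "y": 0, "z": 0.1, "ax": 0, "ay": 0, "az": 0, "gripper": 0}, {"x": 0, "y": 0, "z": 0, "ax": 0, "ay": 0, "az": 0, "gripper": 0}])

```text
t: 9.22
position: [0.5548, -0.127, 0.3231]
ee_rot: [-0.001, 0.044, 0.999, 0.001]
wrist_force: [0.9, -5.7, -7.0]
opening: 0.294
gripper_force: 60.3
```

```bash
python3 chk.py
```

```text
tilt -0.001 implied pivot [-63.5  65.9 187.3] travel 162.3 F [ 0.9 -5.7 -7. ] M [-1.32 -0.21 -0.13] 0.2941262862372674
```

Emit:
play_rows(series=[{"x": 0, "y": 0, "z": 0.1, "ax": 0, "ay": 0, "az": 0, "gripper": 0}, {"x": 0, "y": 0, "z": 0, "ax": 0, "ay": 0, "az": 0, "gripper": 0}])

```text
t: 9.48
position: [0.5549, -0.127, 0.3219]
ee_rot: [0.0, 0.044, 0.999, 0.001]
wrist_force: [-1.3, -5.3, -0.2]
opening: 0.299
gripper_force: 61.3
```

```bash
python3 chk.py
```

```text
tilt 0.001 implied pivot [-63.2  65.8 186.1] travel 161.1 F [-1.3 -5.3 -0.2] M [-1.24  0.24 -0.2 ] 0.2986993080522915
```

Emit:
play_rows(series=[{"x": 0, "y": 0, "z": 0, "ax": 0, "ay": 0, "az": 0, "gripper": 1}, {"x": 0, "y": 0, "z": 0, "ax": 0, "ay": 0, "az": 0, "gripper": 1}, {"x": 0, "y": 0, "z": 0, "ax": 0, "ay": 0, "az": 0, "gripper": 1}, {"x": 0, "y": 0, "z": 0, "ax": 0, "ay": 0, "az": 0, "gripper": 1}, {"x": 0, "y": 0, "z": -0.5, "ax": 0, "ay": 0, "az": 0, "gripper": 1}, {"x": 0, "y": 0, "z": -1, "ax": 0, "ay": 0, "az": 0, "gripper": 1}, {"x": 0, "y": 0, "z": -1, "ax": 0, "ay": 0, "az": 0, "gripper": 1}, {"x": 0, "y": 0, "z": -0.6, "ax": 0, "ay": 0, "az": 0, "gripper": 1}])

```text
t: 10.48
position: [0.5552, -0.1264, 0.4015]
ee_rot: [0.001, 0.044, 0.999, 0.002]
wrist_force: [0.5, -0.6, 0.0]
opening: 1.002
gripper_force: 0.0
```

```bash
python3 - <<'E'
from h import *
A,s=cur();print(np.round(s['joints'],3),A[:3,3].round(3))
tin=np.array([.4395,.144,0])
R=tool(PSI,np.radians(42));g=tin+[0,0,.040]
C=T(tcp(g,R),R);B=C.copy();B[:3,3]-=R[:,2]*.10
print(B[:3,3],C[:3,3])
H=A.copy();H[0,3]-=.08;plan(A,H,name='back')
plan(H,B,name='toB');L=np.real(logm(np.linalg.inv(H)@B))
for k in (.25,.5,.75):print((H@expm(L*k))[:3,3].round(3))
plan(B,C)
E
```

```text
[-0.226  0.284  0.521  1.807  0.004 -0.138] [ 0.555 -0.126  0.402]
[0.38019247 0.14939741 0.10613989] [0.44683014 0.1433329  0.03182541]
back 4 rows xyz [ 0.797 -0.07  -0.002] a [ 0. -0.  0.]
toB 17 rows xyz [0.511 0.625 0.572] a [ 0.003 -0.493  0.001]
[ 0.432 -0.056  0.337]
[0.4   0.014 0.265]
[0.383 0.082 0.187]
 4 rows xyz [-0.  0.  1.] a [ 0. -0.  0.]
```

Emit:
play_rows(series=[{"x": 0.8, "y": -0.07, "z": 0, "ax": 0, "ay": 0, "az": 0, "gripper": 1}, {"x": 0.8, "y": -0.07, "z": 0, "ax": 0, "ay": 0, "az": 0, "gripper": 1}, {"x": 0.8, "y": -0.07, "z": 0, "ax": 0, "ay": 0, "az": 0, "gripper": 1}, {"x": 0.8, "y": -0.07, "z": 0, "ax": 0, "ay": 0, "az": 0, "gripper": 1}])

```text
t: 10.98
position: [0.4742, -0.1263, 0.4002]
ee_rot: [0.0, 0.044, 0.999, 0.002]
wrist_force: [0.6, -0.6, -0.1]
opening: 1.001
gripper_force: 0.0
```

Emit:
play_rows(series=[{"x": 0.51, "y": 0.625, "z": 0.57, "ax": 0, "ay": -0.493, "az": 0, "gripper": 1}, {"x": 0.51, "y": 0.625, "z": 0.57, "ax": 0, "ay": -0.493, "az": 0, "gripper": 1}, {"x": 0.51, "y": 0.625, "z": 0.57, "ax": 0, "ay": -0.493, "az": 0, "gripper": 1}, {"x": 0.51, "y": 0.625, "z": 0.57, "ax": 0, "ay": -0.493, "az": 0, "gripper": 1}, {"x": 0.51, "y": 0.625, "z": 0.57, "ax": 0, "ay": -0.493, "az": 0, "gripper": 1}, {"x": 0.51, "y": 0.625, "z": 0.57, "ax": 0, "ay": -0.493, "az": 0, "gripper": 1}, {"x": 0.51, "y": 0.625, "z": 0.57, "ax": 0, "ay": -0.493, "az": 0, "gripper": 1}, {"x": 0.51, "y": 0.625, "z": 0.57, "ax": 0, "ay": -0.493, "az": 0, "gripper": 1}, {"x": 0.51, "y": 0.625, "z": 0.57, "ax": 0, "ay": -0.493, "az": 0, "gripper": 1}, {"x": 0.51, "y": 0.625, "z": 0.57, "ax": 0, "ay": -0.493, "az": 0, "gripper": 1}, {"x": 0.51, "y": 0.625, "z": 0.57, "ax": 0, "ay": -0.493, "az": 0, "gripper": 1}, {"x": 0.51, "y": 0.625, "z": 0.57, "ax": 0, "ay": -0.493, "az": 0, "gripper": 1}, {"x": 0.51, "y": 0.625, "z": 0.57, "ax": 0, "ay": -0.493, "az": 0, "gripper": 1}, {"x": 0.51, "y": 0.625, "z": 0.57, "ax": 0, "ay": -0.493, "az": 0, "gripper": 1}, {"x": 0.51, "y": 0.625, "z": 0.57, "ax": 0, "ay": -0.493, "az": 0, "gripper": 1}, {"x": 0.51, "y": 0.625, "z": 0.57, "ax": 0, "ay": -0.493, "az": 0, "gripper": 1}, {"x": 0, "y": 0, "z": 0, "ax": 0, "ay": 0, "az": 0, "gripper": 1}])

```text
t: 13.1
position: [0.3772, 0.1347, 0.1237]
ee_rot: [0.336, 0.04, 0.941, -0.013]
wrist_force: [-0.9, -0.3, -0.0]
opening: 0.999
gripper_force: 0.0
```

```bash
python3 - <<'E'
from h import *
from cell import robot
A,s=cur();print(np.round(s['joints'],3),A[:3,3].round(3))
tin=np.array([.4395,.144,0])
R=tool(PSI,np.radians(42));g=tin+[0,0,.040]
C=T(tcp(g,R),R);plan(A,C,5)
a=robot.get_image("scene");b=robot.get_image("top")
f=lambda i:cv2.resize(i,(400,300),interpolation=cv2.INTER_CUBIC)[:,:,::-1]
cv2.imwrite("pics/c5.png",cv2.hconcat([f(a["color"][180:345,190:410]),f(b["color"][150:312,200:416])]))
E
```

```text
[ 0.653 -0.535 -0.992  0.567 -0.438  0.613] [0.377 0.135 0.124]
 5 rows xyz [0.058 0.116 0.916] a [ 0.013 -0.108  0.008]
```

View pics/c5.png

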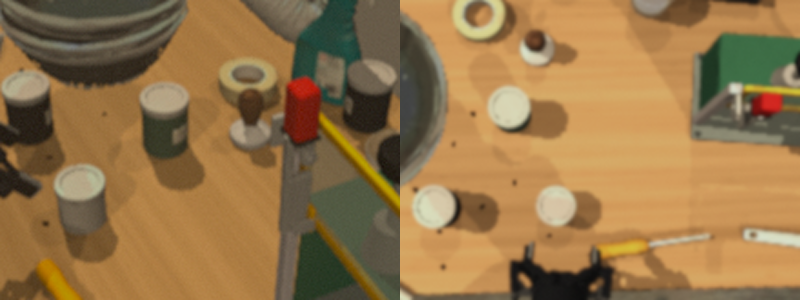

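Guard hangs hooked, with the grip at (302,108) in the left crop. The grey tin, at (557,206) in the right crop, is centred ahead of the fingers. Going in.

Emit:
play_rows(series=[{"x": 0.058, "y": 0.116, "z": 0.916, "ax": 0.013, "ay": -0.108, "az": 0, "gripper": 1}, {"x": 0.058, "y": 0.116, "z": 0.916, "ax": 0.013, "ay": -0.108, "az": 0, "gripper": 1}, {"x": 0.058, "y": 0.116, "z": 0.916, "ax": 0.013, "ay": -0.108, "az": 0, "gripper": 1}, {"x": 0.058, "y": 0.116, "z": 0.916, "ax": 0.013, "ay": -0.108, "az": 0, "gripper": 1}, {"x": 0.058, "y": 0.116, "z": 0.916, "ax": 0.013, "ay": -0.108, "az": 0, "gripper": 1}, {"x": 0, "y": 0, "z": 0, "ax": 0, "ay": 0, "az": 0, "gripper": 1}])

```text
t: 13.95
position: [0.4491, 0.1419, 0.0331]
ee_rot: [0.358, 0.044, 0.932, -0.017]
wrist_force: [-0.2, -0.2, -0.4]
opening: 1.0
gripper_force: 0.0
```

```bash
python3 - <<'E'
from h import *
A,s=cur();print(np.round(s['joints'],3),A[:3,3].round(4),np.round(s['wrist_force'],1))
R=tool(PSI,np.radians(42));C=T(tcp(np.array([.4395,.144,.04]),R),R);plan(A,C,1)
E
```

```text
[ 0.556 -0.264 -1.122  0.09  -0.418  0.514] [0.4491 0.1419 0.0331] [-0.2 -0.2 -0.4]
 1 rows xyz [ 0.106  0.049 -0.028] a [-0.032  0.01  -0.018]
```

Emit:
play_rows(series=[{"x": 0.08, "y": 0.05, "z": 0, "ax": 0, "ay": 0, "az": 0, "gripper": 1}, {"x": 0, "y": 0, "z": 0, "ax": 0, "ay": 0, "az": 0, "gripper": 0}, {"x": 0, "y": 0, "z": 0, "ax": 0, "ay": 0, "az": 0, "gripper": 0}, {"x": 0, "y": 0, "z": 0, "ax": 0, "ay": 0, "az": 0, "gripper": 0}, {"x": 0, "y": 0, "z": 0, "ax": 0, "ay": 0, "az": 0, "gripper": 0}])

```text
t: 14.58
position: [0.4478, 0.1447, 0.0335]
ee_rot: [0.36, 0.043, 0.932, -0.016]
wrist_force: [-3.8, 0.4, 7.4]
opening: 0.71
gripper_force: 64.4
```

```bash
cat > p2.py <<'E'
from h import *
A,s=cur();print(np.round(s['joints'],3),A[:3,3].round(4),np.round(s['wrist_force'],1),s['opening'],s['gripper_force'])
R=A[:3,:3]
g0=np.array([.4395,.144,0]); off=A[:3,3]-g0   # TCP relative to tin underside
print('grasp rel tin',(A[:3,3]-.011*R[:,2]-g0).round(4))
np.save('off.npy',off)
def M(p): return T(np.asarray(p)+off,R)
up=M([.4395-.03,.144,.10]); pre=M(press(-4-190,0,70)); pre2=M(press(-4-120,0,24)); inn=M(press(-4,0,20)); dn=M(press(-4,0,12))
plan(A,up);plan(up,pre);plan(pre,pre2);plan(pre2,inn);plan(inn,dn)
E
python3 p2.py
```

```text
[ 0.566 -0.265 -1.125  0.087 -0.423  0.519] [0.4478 0.1447 0.0335] [-3.8  0.4  7.4] 0.7100782606160972 64.3515408039093
grasp rel tin [0.0009 0.0013 0.0417]
 5 rows xyz [-0.361 -0.021 -0.753] a [0. 0. 0.]
 14 rows xyz [-0.025 -0.921  0.137] a [0. 0. 0.]
 4 rows xyz [-0.208 -0.     0.811] a [0. 0. 0.]
 5 rows xyz [-0.689  0.001  0.67 ] a [0. 0. 0.]
 1 rows xyz [ 0.215 -0.     0.237] a [0. 0. 0.]
```

Emit:
play_rows(series=[{"x": -0.36, "y": -0.02, "z": -0.75, "ax": 0, "ay": 0, "az": 0, "gripper": 0}, {"x": -0.36, "y": -0.02, "z": -0.75, "ax": 0, "ay": 0, "az": 0, "gripper": 0}, {"x": -0.36, "y": -0.02, "z": -0.75, "ax": 0, "ay": 0, "az": 0, "gripper": 0}, {"x": -0.36, "y": -0.02, "z": -0.75, "ax": 0, "ay": 0, "az": 0, "gripper": 0}, {"x": -0.36, "y": -0.02, "z": -0.75, "ax": 0, "ay": 0, "az": 0, "gripper": 0}, {"x": -0.025, "y": -0.5, "z": 0.137, "ax": 0, "ay": 0, "az": 0, "gripper": 0}])

```text
t: 15.32
position: [0.4195, 0.1329, 0.132]
ee_rot: [0.36, 0.042, 0.932, -0.015]
wrist_force: [0.2, 0.1, -1.3]
opening: 0.71
gripper_force: 65.1
```

Emit:
play_rows(series=[{"x": -0.025, "y": -0.92, "z": 0.137, "ax": 0, "ay": 0, "az": 0, "gripper": 0}, {"x": -0.025, "y": -0.92, "z": 0.137, "ax": 0, "ay": 0, "az": 0, "gripper": 0}, {"x": -0.025, "y": -0.92, "z": 0.137, "ax": 0, "ay": 0, "az": 0, "gripper": 0}, {"x": -0.025, "y": -0.92, "z": 0.137, "ax": 0, "ay": 0, "az": 0, "gripper": 0}, {"x": -0.025, "y": -0.92, "z": 0.137, "ax": 0, "ay": 0, "az": 0, "gripper": 0}, {"x": -0.025, "y": -0.92, "z": 0.137, "ax": 0, "ay": 0, "az": 0, "gripper": 0}, {"x": -0.025, "y": -0.92, "z": 0.137, "ax": 0, "ay": 0, "az": 0, "gripper": 0}, {"x": -0.025, "y": -0.92, "z": 0.137, "ax": 0, "ay": 0, "az": 0, "gripper": 0}, {"x": -0.025, "y": -0.92, "z": 0.137, "ax": 0, "ay": 0, "az": 0, "gripper": 0}, {"x": -0.025, "y": -0.92, "z": 0.137, "ax": 0, "ay": 0, "az": 0, "gripper": 0}, {"x": -0.025, "y": -0.92, "z": 0.137, "ax": 0, "ay": 0, "az": 0, "gripper": 0}, {"x": -0.025, "y": -0.92, "z": 0.137, "ax": 0, "ay": 0, "az": 0, "gripper": 0}, {"x": -0.025, "y": -0.92, "z": 0.137, "ax": 0, "ay": 0, "az": 0, "gripper": 0}, {"x": 0, "y": -0.4, "z": 0, "ax": 0, "ay": 0, "az": 0, "gripper": 0}, {"x": 0, "y": 0, "z": 0, "ax": 0, "ay": 0, "az": 0, "gripper": 0}])

```text
t: 17.2
position: [0.4262, -0.1795, 0.1018]
ee_rot: [0.359, 0.043, 0.932, -0.016]
wrist_force: [-0.3, 0.0, -0.8]
opening: 0.71
gripper_force: 65.1
```

```bash
cat > p3.py <<'E'
from h import *
from cell import robot
A,s=cur();print(np.round(s['joints'],3),A[:3,3].round(4),np.round(s['wrist_force'],1),s['opening'],s['gripper_force'])
off=np.load('off.npy');R=tool(PSI,np.radians(42))
p=A[:3,3]-off;print('tin in press',RP.T@(p-O)*1000)
def M(p): return T(np.asarray(p)+off,R)
pre2=M(press(-124,0,26)); inn=M(press(-4,0,20)); dn=M(press(-4,0,12))
plan(A,pre2);plan(pre2,inn);plan(A,inn);plan(inn,dn);plan(A,dn)
E
python3 p3.py;  python3 - <<'E'
from h import *
from cell import robot
a=robot.get_image("scene");b=robot.get_image("top")
f=lambda i:cv2.resize(i,(400,300),interpolation=cv2.INTER_CUBIC)[:,:,::-1]
cv2.imwrite("pics/c6.png",cv2.hconcat([f(a["color"][210:420,220:500]),f(b["color"][150:312,280:496])]))
E
```

```text
[-0.604 -0.431 -1.044  0.29   0.335 -0.395] [ 0.4262 -0.1795  0.1018] [-0.3  0.  -0.8] 0.7101689298567451 65.14726281166077
tin in press [-1.94897859e+02  1.19193658e-01  6.82808581e+01]
 4 rows xyz [-0.243 -0.     0.789] a [-0.003  0.005 -0.004]
 5 rows xyz [-0.681  0.     0.678] a [ 0. -0.  0.]
 8 rows xyz [-0.547  0.     0.819] a [-0.001  0.002 -0.002]
 1 rows xyz [0.214 0.    0.238] a [ 0. -0.  0.]
 8 rows xyz [-0.52   0.     0.848] a [-0.001  0.002 -0.002]
```

View pics/c6.png

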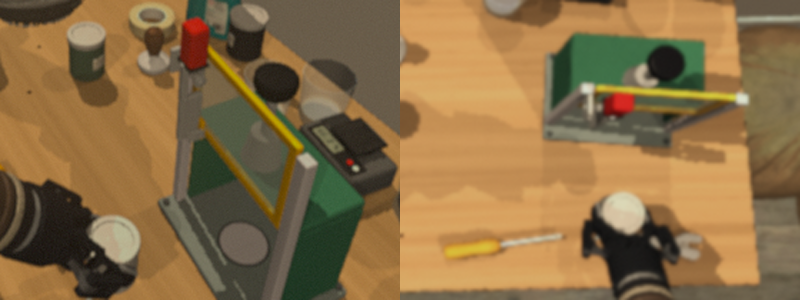

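The tin is held upright at (112,238) in the left crop. The guard is up and the bed mark is visible at (244,243), so I'll check the mark and tin positions by ray.

```bash
python3 - <<'E'
from h import *
from cell import robot
d=robot.get_image("scene");t=robot.get_image("top")
m=ray(d,(220+244*.7,210+243*.7),.012);print('mark',m,'expected',press(-4,0,12))
off=np.load('off.npy');A,s=cur();p=A[:3,3]-off;print('tin by arm',p)
for n,dd in(("s",d),("t",t)):
    P=cloud(dd);z=P[...,2];k=(abs(z-p[2]-.062)<.007)&(np.hypot(P[...,0]-p[0],P[...,1]-p[1])<.045)&(cv2.cvtColor(dd["color"],cv2.COLOR_RGB2GRAY)>120)
    c=cv2.fitEllipse(cv2.convexHull(np.argwhere(k)[:,::-1].astype(np.int32)));print(n,c,ray(dd,c[0],p[2]+.062))
E
```

```text
mark [ 0.61010958 -0.19905898  0.012     ] expected [ 0.60801646 -0.19763747  0.012     ]
tin by arm [ 0.41817697 -0.17921239  0.0684306 ]
s ((298.6466369628906, 377.2253112792969), (33.59706497192383, 37.834896087646484), 99.80289459228516) [ 0.41996488 -0.17918513  0.1304306 ]
t ((400.2541198730469, 264.0132141113281), (21.099376678466797, 24.333545684814453), 116.2225112915039) [ 0.42105489 -0.17632959  0.1304306 ]
```

Emit:
play_rows(series=[{"x": -0.24, "y": 0, "z": 0.79, "ax": 0, "ay": 0, "az": 0, "gripper": 0}, {"x": -0.24, "y": 0, "z": 0.79, "ax": 0, "ay": 0, "az": 0, "gripper": 0}, {"x": -0.24, "y": 0, "z": 0.79, "ax": 0, "ay": 0, "az": 0, "gripper": 0}, {"x": -0.24, "y": 0, "z": 0.79, "ax": 0, "ay": 0, "az": 0, "gripper": 0}, {"x": -0.48, "y": 0, "z": 0.48, "ax": 0, "ay": 0, "az": 0, "gripper": 0}, {"x": -0.48, "y": 0, "z": 0.48, "ax": 0, "ay": 0, "az": 0, "gripper": 0}, {"x": 0, "y": 0, "z": 0, "ax": 0, "ay": 0, "az": 0, "gripper": 0}])

```text
t: 18.27
position: [0.5323, -0.1889, 0.0587]
ee_rot: [0.36, 0.042, 0.932, -0.017]
wrist_force: [0.0, -0.8, -1.1]
opening: 0.714
gripper_force: 65.2
```

```bash
python3 p3.py
```

```text
[-0.467 -0.139 -0.984  0.025  0.249 -0.285] [ 0.5323 -0.1889  0.0587] [ 0.  -0.8 -1.1] 0.7139023821483299 65.16290545463562
tin in press [-88.36805926   0.36713185  25.18473143]
 2 rows xyz [ 0.517 -0.007 -0.49 ] a [-0.001  0.021  0.004]
 5 rows xyz [-0.681  0.     0.678] a [ 0. -0.  0.]
 4 rows xyz [-0.591 -0.004  0.604] a [-0.001  0.01   0.002]
 1 rows xyz [0.214 0.    0.238] a [ 0. -0.  0.]
 4 rows xyz [-0.537 -0.004  0.664] a [-0.001  0.01   0.002]
```

Emit:
play_rows(series=[{"x": -0.48, "y": 0, "z": 0.49, "ax": 0, "ay": 0, "az": 0, "gripper": 0}, {"x": -0.48, "y": 0, "z": 0.49, "ax": 0, "ay": 0, "az": 0, "gripper": 0}, {"x": -0.48, "y": 0, "z": 0.49, "ax": 0, "ay": 0, "az": 0, "gripper": 0}, {"x": -0.48, "y": 0, "z": 0.49, "ax": 0, "ay": 0, "az": 0, "gripper": 0}, {"x": -0.48, "y": 0, "z": 0.49, "ax": 0, "ay": 0, "az": 0, "gripper": 0}, {"x": 0, "y": 0, "z": 0, "ax": 0, "ay": 0, "az": 0, "gripper": 0}])

```text
t: 19.02
position: [0.6174, -0.1968, 0.0526]
ee_rot: [0.359, 0.042, 0.932, -0.016]
wrist_force: [-0.8, 0.9, -1.3]
opening: 0.714
gripper_force: 65.2
```

```bash
python3 p3.py
```

```text
[-0.399  0.029 -0.849 -0.019  0.205 -0.232] [ 0.6174 -0.1968  0.0526] [-0.8  0.9 -1.3] 0.7143222419393903 65.16275525093079
tin in press [-2.97206191  0.24511698 19.07862072]
 5 rows xyz [ 0.681 -0.002 -0.69 ] a [-0.001  0.006  0.   ]
 5 rows xyz [-0.681  0.     0.678] a [ 0. -0.  0.]
 1 rows xyz [ 0.006 -0.01  -0.055] a [-0.003  0.029  0.001]
 1 rows xyz [0.214 0.    0.238] a [ 0. -0.  0.]
 1 rows xyz [ 0.22  -0.01   0.182] a [-0.003  0.029  0.001]
```

Emit:
play_rows(series=[{"x": 0.08, "y": 0, "z": 0.08, "ax": 0, "ay": 0, "az": 0, "gripper": 0}, {"x": 0.08, "y": 0, "z": 0.09, "ax": 0, "ay": 0, "az": 0, "gripper": 0}, {"x": 0.02, "y": 0, "z": 0.02, "ax": 0, "ay": 0, "az": 0, "gripper": 0}, {"x": 0, "y": 0, "z": 0, "ax": 0, "ay": 0, "az": 0, "gripper": 0}])

```text
t: 19.52
position: [0.6155, -0.1967, 0.046]
ee_rot: [0.359, 0.043, 0.932, -0.017]
wrist_force: [-0.2, -0.0, -0.5]
opening: 0.716
gripper_force: 65.2
```

```bash
python3 p3.py
```

```text
[-0.4    0.036 -0.86  -0.037  0.205 -0.232] [ 0.6155 -0.1967  0.046 ] [-0.2 -0.  -0.5] 0.716350574765129 65.16076326370239
tin in press [-4.78406433  0.15050548 12.45912374]
 5 rows xyz [ 0.635 -0.002 -0.72 ] a [-0.002  0.005 -0.001]
 5 rows xyz [-0.681  0.     0.678] a [ 0. -0.  0.]
 1 rows xyz [-0.226 -0.006 -0.203] a [-0.008  0.025 -0.007]
 1 rows xyz [0.214 0.    0.238] a [ 0. -0.  0.]
 1 rows xyz [-0.011 -0.006  0.035] a [-0.008  0.025 -0.007]
```

Emit:
play_rows(series=[{"x": 0.02, "y": 0, "z": 0.02, "ax": 0, "ay": 0, "az": 0, "gripper": 0}, {"x": 0, "y": 0, "z": 0, "ax": 0, "ay": 0, "az": 0, "gripper": 0}, {"x": 0, "y": 0, "z": 0, "ax": 0, "ay": 0, "az": 0, "gripper": 1}, {"x": 0, "y": 0, "z": 0, "ax": 0, "ay": 0, "az": 0, "gripper": 1}, {"x": 0, "y": 0, "z": 0, "ax": 0, "ay": 0, "az": 0, "gripper": 1}, {"x": 0, "y": 0, "z": -0.5, "ax": 0, "ay": 0, "az": 0, "gripper": 1}, {"x": 0, "y": 0, "z": -1, "ax": 0, "ay": 0, "az": 0, "gripper": 1}, {"x": 0, "y": 0, "z": -1, "ax": 0, "ay": 0, "az": 0, "gripper": 1}, {"x": 0, "y": 0, "z": -1, "ax": 0, "ay": 0, "az": 0, "gripper": 1}, {"x": 0, "y": 0, "z": -1, "ax": 0, "ay": 0, "az": 0, "gripper": 1}, {"x": 0.67, "y": 0, "z": -0.74, "ax": 0, "ay": 0, "az": 0, "gripper": 1}, {"x": 0.67, "y": 0, "z": -0.74, "ax": 0, "ay": 0, "az": 0, "gripper": 1}, {"x": 0.67, "y": 0, "z": -0.74, "ax": 0, "ay": 0, "az": 0, "gripper": 1}, {"x": 0.67, "y": 0, "z": -0.74, "ax": 0, "ay": 0, "az": 0, "gripper": 1}, {"x": 0.67, "y": 0, "z": -0.74, "ax": 0, "ay": 0, "az": 0, "gripper": 1}, {"x": 0, "y": 0, "z": 0, "ax": 0, "ay": 0, "az": 0, "gripper": 1}])

```text
t: 21.52
position: [0.4159, -0.1785, 0.1418]
ee_rot: [0.36, 0.043, 0.932, -0.017]
wrist_force: [0.6, -1.2, -0.8]
opening: 1.0
gripper_force: 0.0
```

```bash
python3 - <<'E'
from h import *
from cell import robot
A,s=cur();print(np.round(s['joints'],3),A[:3,3].round(4),RP.T@(A[:3,3]-O))
a=robot.get_image("scene");b=robot.get_image("top")
P=cloud(a);q=(P-O)@RP;k=(abs(q[...,2]-.074)<.006)&(abs(q[...,1])<.06)&(abs(q[...,0])<.05)
if k.sum()>20: print(k.sum(),np.median(q[k],0),q[k].min(0),q[k].max(0))
f=lambda i:cv2.resize(i,(400,300),interpolation=cv2.INTER_CUBIC)[:,:,::-1]
cv2.imwrite("pics/c7.png",cv2.hconcat([f(a["color"][210:420,220:500]),f(b["color"][150:312,280:496])]))
# plan: rise, go over head with tool vertical, closed
R=tool(PSI,0); top=press(-4,0,0)
U=A.copy();U[2,3]=.42; plan(A,U,name='up')
B=T([top[0],top[1],.42],R);plan(U,B,name='over')
L=np.real(logm(np.linalg.inv(U)@B));print([(U@expm(L*k))[:3,3].round(3).tolist() for k in (.25,.5,.75)])
E
```

```text
[-0.622 -0.496 -0.98   0.423  0.345 -0.409] [ 0.4159 -0.1785  0.1418] [-0.19710913  0.00164252  0.14180135]
764 [-0.00828677 -0.00095895  0.07295936] [-0.03571257 -0.03102277  0.06800921] [0.01683786 0.03279642 0.07700721]
up 12 rows xyz [-0.623 -0.001 -0.687] a [-0. -0.  0.]
over 9 rows xyz [-0.805 -0.006  0.349] a [-0.002  0.938 -0.002]
[[0.463, -0.183, 0.433], [0.512, -0.188, 0.438], [0.561, -0.193, 0.433]]
```

View pics/c7.png

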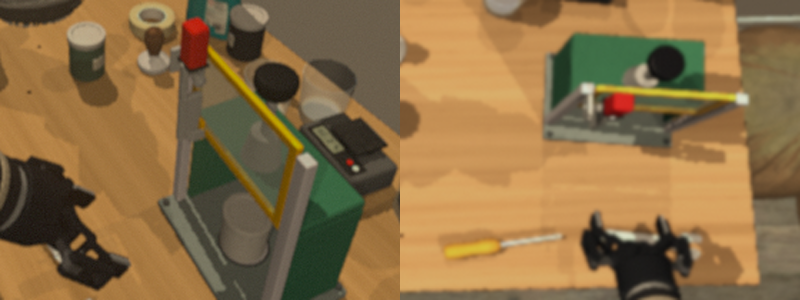

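The tin stands upright on the mark at (245,228), its front edge giving x ≈ -4 mm and y ≈ 1 mm, and the guard is still hooked. Next I'll go up and over the ram with the fingers shut.

Emit:
play_rows(series=[{"x": -0.62, "y": 0, "z": -0.69, "ax": 0, "ay": 0, "az": 0, "gripper": 0}, {"x": -0.62, "y": 0, "z": -0.69, "ax": 0, "ay": 0, "az": 0, "gripper": 0}, {"x": -0.62, "y": 0, "z": -0.69, "ax": 0, "ay": 0, "az": 0, "gripper": 0}, {"x": -0.62, "y": 0, "z": -0.69, "ax": 0, "ay": 0, "az": 0, "gripper": 0}, {"x": -0.62, "y": 0, "z": -0.69, "ax": 0, "ay": 0, "az": 0, "gripper": 0}, {"x": -0.62, "y": 0, "z": -0.69, "ax": 0, "ay": 0, "az": 0, "gripper": 0}, {"x": -0.62, "y": 0, "z": -0.69, "ax": 0, "ay": 0, "az": 0, "gripper": 0}, {"x": -0.62, "y": 0, "z": -0.69, "ax": 0, "ay": 0, "az": 0, "gripper": 0}, {"x": -0.62, "y": 0, "z": -0.69, "ax": 0, "ay": 0, "az": 0, "gripper": 0}, {"x": -0.62, "y": 0, "z": -0.69, "ax": 0, "ay": 0, "az": 0, "gripper": 0}, {"x": -0.62, "y": 0, "z": -0.69, "ax": 0, "ay": 0, "az": 0, "gripper": 0}, {"x": -0.62, "y": 0, "z": -0.69, "ax": 0, "ay": 0, "az": 0, "gripper": 0}, {"x": 0, "y": 0, "z": 0, "ax": 0, "ay": 0, "az": 0, "gripper": 0}])

```text
t: 23.25
position: [0.4173, -0.1787, 0.4214]
ee_rot: [0.36, 0.042, 0.932, -0.017]
wrist_force: [-0.2, 0.0, -0.2]
opening: -0.001
gripper_force: 0.0
```

Emit:
play_rows(series=[{"x": -0.8, "y": 0, "z": 0.35, "ax": 0, "ay": 0.938, "az": 0, "gripper": 0}, {"x": -0.8, "y": 0, "z": 0.35, "ax": 0, "ay": 0.938, "az": 0, "gripper": 0}, {"x": -0.8, "y": 0, "z": 0.35, "ax": 0, "ay": 0.938, "az": 0, "gripper": 0}, {"x": -0.8, "y": 0, "z": 0.35, "ax": 0, "ay": 0.938, "az": 0, "gripper": 0}, {"x": -0.8, "y": 0, "z": 0.35, "ax": 0, "ay": 0.938, "az": 0, "gripper": 0}, {"x": -0.8, "y": 0, "z": 0.35, "ax": 0, "ay": 0.938, "az": 0, "gripper": 0}, {"x": -0.8, "y": 0, "z": 0.35, "ax": 0, "ay": 0.938, "az": 0, "gripper": 0}, {"x": -0.8, "y": 0, "z": 0.35, "ax": 0, "ay": 0.938, "az": 0, "gripper": 0}, {"x": -0.8, "y": 0, "z": 0.35, "ax": 0, "ay": 0.938, "az": 0, "gripper": 0}, {"x": 0, "y": 0, "z": 0, "ax": 0, "ay": 0, "az": 0, "gripper": 0}])

```text
t: 24.5
position: [0.6121, -0.1964, 0.4098]
ee_rot: [-0.006, 0.045, 0.999, 0.001]
wrist_force: [0.7, -0.1, -0.6]
opening: 0.001
gripper_force: 0.0
```

```bash
cat > p4.py <<'E'
from h import *
A,s=cur();print(np.round(s['joints'],3),A[:3,3].round(4),np.round(s['wrist_force'],1),s['opening'])
R=tool(PSI,0);top=press(-3,0,0)
for z in(.335,.257): plan(A,T([top[0],top[1],z],R),name=z)
E
python3 p4.py
```

```text
[-3.100e-01  5.030e-01  8.700e-01  1.951e+00 -1.000e-03 -2.200e-01] [ 0.6121 -0.1964  0.4098] [ 0.7 -0.1 -0.6] 0.0013532182869385033
0.335 3 rows xyz [ 0.031 -0.024  0.998] a [ 0.009 -0.05   0.003]
0.257 7 rows xyz [ 0.01  -0.011  0.873] a [ 0.004 -0.021  0.001]
```

Emit:
play_rows(series=[{"x": 0.03, "y": -0.02, "z": 1, "ax": 0, "ay": -0.05, "az": 0, "gripper": 0}, {"x": 0.03, "y": -0.02, "z": 1, "ax": 0, "ay": -0.05, "az": 0, "gripper": 0}, {"x": 0.03, "y": -0.02, "z": 0.9, "ax": 0, "ay": -0.05, "az": 0, "gripper": 0}, {"x": 0, "y": 0, "z": 0.6, "ax": 0, "ay": 0, "az": 0, "gripper": 0}, {"x": 0, "y": 0, "z": 0.6, "ax": 0, "ay": 0, "az": 0, "gripper": 0}, {"x": 0, "y": 0, "z": 0.6, "ax": 0, "ay": 0, "az": 0, "gripper": 0}, {"x": 0, "y": 0, "z": 0.6, "ax": 0, "ay": 0, "az": 0, "gripper": 0}, {"x": 0, "y": 0, "z": 0.4, "ax": 0, "ay": 0, "az": 0, "gripper": 0}, {"x": 0, "y": 0, "z": 0, "ax": 0, "ay": 0, "az": 0, "gripper": 0}])

```text
t: 25.62
position: [0.6043, -0.1968, 0.2776]
ee_rot: [0.007, 0.046, 0.999, -0.001]
wrist_force: [-4.0, 0.4, 7.0]
opening: -0.0
gripper_force: 3.8
```

```bash
python3 p4.py
```

```text
[-0.316  0.338  0.313  1.532  0.002 -0.224] [ 0.6043 -0.1968  0.2776] [-4.   0.4  7. ] -0.0004378934068459614
0.335 3 rows xyz [-0.071 -0.007 -0.764] a [-0.004  0.055 -0.003]
0.257 1 rows xyz [-0.179 -0.018  0.828] a [-0.011  0.165 -0.009]
```

Force is as expected (7 N). Continue to the stop.

Emit:
play_rows(series=[{"x": -0.08, "y": 0, "z": 0.3, "ax": 0, "ay": 0, "az": 0, "gripper": 0}, {"x": -0.08, "y": 0, "z": 0.3, "ax": 0, "ay": 0, "az": 0, "gripper": 0}, {"x": 0, "y": 0, "z": 0.24, "ax": 0, "ay": 0, "az": 0, "gripper": 0}, {"x": 0, "y": 0, "z": 0, "ax": 0, "ay": 0, "az": 0, "gripper": 0}])

```text
t: 26.12
position: [0.6081, -0.1974, 0.2576]
ee_rot: [0.007, 0.046, 0.999, -0.001]
wrist_force: [-6.1, 0.5, 9.4]
opening: -0.001
gripper_force: 4.9
```

```bash
python3 p4.py
```

```text
[-0.315  0.34   0.272  1.488  0.002 -0.223] [ 0.6081 -0.1974  0.2576] [-6.1  0.5  9.4] -0.0013436755990632037
0.335 4 rows xyz [-0.017 -0.004 -0.774] a [-0.004  0.041 -0.003]
0.257 1 rows xyz [-0.038 -0.011  0.026] a [-0.017  0.165 -0.011]
```

Emit:
play_rows(series=[{"x": 0, "y": 0, "z": 0.12, "ax": 0, "ay": 0, "az": 0, "gripper": 0}, {"x": 0, "y": 0, "z": 0, "ax": 0, "ay": 0, "az": 0, "gripper": 0}])

```text
t: 26.38
position: [0.6081, -0.1974, 0.257]
ee_rot: [0.008, 0.046, 0.999, -0.001]
wrist_force: [-8.5, 2.1, 18.2]
opening: -0.003
gripper_force: 9.1
```

On the stop: force jumped to 18 N with only 0.6 mm of travel. Backing off.

Emit:
play_rows(series=[{"x": 0, "y": 0, "z": -0.5, "ax": 0, "ay": 0, "az": 0, "gripper": 0}, {"x": 0, "y": 0, "z": -0.6, "ax": 0, "ay": 0, "az": 0, "gripper": 0}, {"x": 0, "y": 0, "z": -0.6, "ax": 0, "ay": 0, "az": 0, "gripper": 0}, {"x": 0, "y": 0, "z": -0.6, "ax": 0, "ay": 0, "az": 0, "gripper": 0}, {"x": 0, "y": 0, "z": -0.6, "ax": 0, "ay": 0, "az": 0, "gripper": 0}, {"x": 0, "y": 0, "z": -1, "ax": 0, "ay": 0, "az": 0, "gripper": 0}, {"x": 0, "y": 0, "z": -1, "ax": 0, "ay": 0, "az": 0, "gripper": 0}, {"x": 0, "y": 0, "z": -1, "ax": 0, "ay": 0, "az": 0, "gripper": 0}, {"x": 0.8, "y": 0, "z": 0, "ax": 0, "ay": 0, "az": 0, "gripper": 0}, {"x": 0.8, "y": 0, "z": 0, "ax": 0, "ay": 0, "az": 0, "gripper": 0}, {"x": 0.8, "y": 0, "z": 0, "ax": 0, "ay": 0, "az": 0, "gripper": 0}, {"x": 0.8, "y": 0, "z": 0, "ax": 0, "ay": 0, "az": 0, "gripper": 0}, {"x": 0.8, "y": 0, "z": 0, "ax": 0, "ay": 0, "az": 0, "gripper": 0}, {"x": 0.8, "y": 0, "z": 0, "ax": 0, "ay": 0, "az": 0, "gripper": 0}, {"x": 0.8, "y": 0, "z": 0, "ax": 0, "ay": 0, "az": 0, "gripper": 0}, {"x": 0, "y": 0, "z": 0, "ax": 0, "ay": 0, "az": 0, "gripper": 0}])

```text
t: 28.38
position: [0.4671, -0.1842, 0.3993]
ee_rot: [0.008, 0.046, 0.999, -0.001]
wrist_force: [0.5, 1.1, -0.3]
opening: -0.002
gripper_force: 0.0
```

```bash
python3 - <<'E'
from h import *
from cell import robot
A,s=cur();print(A[:3,3].round(4),np.round(s['wrist_force'],1))
a=robot.get_image("scene")
P=cloud(a);q=(P-O)@RP;k=(abs(q[...,2]-.074)<.006)&(abs(q[...,1])<.06)&(abs(q[...,0])<.05)
print('tin',k.sum(),q[k].min(0),q[k].max(0))
k=(np.hypot(q[...,0]+.004,q[...,1])<.015)&(q[...,2]>.2);print('head z',np.percentile(q[k][:,2],[50,90]))
cv2.imwrite("pics/c8.png",cv2.resize(a["color"][210:420,220:500],(800,600),interpolation=cv2.INTER_CUBIC)[:,:,::-1])
E
```

```text
[ 0.4671 -0.1842  0.3993] [ 0.5  1.1 -0.3]
tin 766 [-0.03669599 -0.03170576  0.06806605] [0.01702756 0.03231696 0.07806242]
head z [0.30843116 0.30950721]
```

View pics/c8.png

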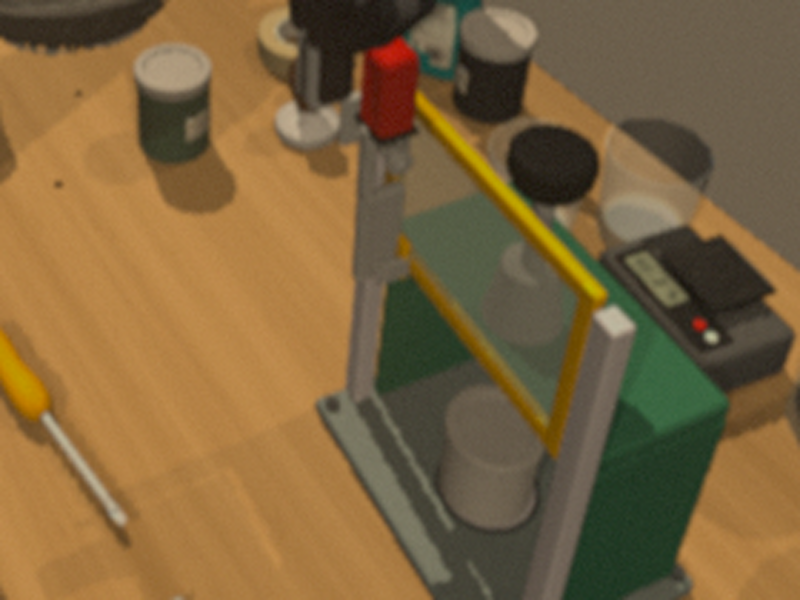

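The final picture shows the guard hooked with its grip at (388,90), the ram head back up at (552,160) at about 309 mm, and the tin upright on the mark at (490,455). The arm is clear.

```bash
python3 -c "
from cell import robot
print(robot.job_done())"
```

```text
the job is handed in; nothing more can be done
None
```

I handed the job in at about 28 s with the guard hooked up on its pin, the grey tin standing on its mark and the ram back up after being pushed to its stop; the hand-in call gave no verdict.

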